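Refit a bearing cap and touch off the check plate

TASK

Two bearing caps lie on the bench; put the one that belongs to the saddle on the check plate down between the saddle's lips, lying flat and flush, and let go of it. Then take the spring-tipped probe from its stand and with its tip touch, lightly and on the middle, first the low pad, then the pad on the crown of the fitted cap, then the top of the tall post, never pushing past the spring's travel. Hang the probe back upright in its stand; the cap must stay seated, and leave the other cap, the oil can, the tin and the valve spring where they are.

Things in the scene. Friction and masses are not known exactly. Their poses are not given: they have to be found in the camera images.
- check_plate: fixed steel base plate, 80 x 170 mm, 12 mm thick, long side along its y, lying on the bench; origin under its centre, z up. On it, from +y to -y: the low pad, the saddle (lower half of a bearing, 26 mm thick along x, 92 mm long along y) and the tall post. Low cap screws, 4 mm high, at its corners
- saddle_face (a point): centre of the saddle's flat joint face, 40 mm above the bench, over the plate's origin. The face has a half-round bore 32 mm across along x through its middle. At both y ends an upright lip stands 8 mm above the face; the lips are 72.5 mm apart at the face, widening to 78.5 mm at their tops; nothing bounds the cap along x
- low_pad (a point): first test point: centre of the top of the low round steel pad, 12 mm across, 20 mm above the bench, 66 mm from the plate's centre along its +y
- tall_post (a point): third test point: centre of the top of the tall round steel post, 12 mm across, 90 mm above the bench, 66 mm from the plate's centre along its -y
- cap: the cap that belongs to the saddle: grey steel bearing cap, 22 mm thick along x, 70 mm long along y, standing on its two feet; origin at the middle of the underside (in the plane of the feet). Half-round arch 32 mm across through the underside along x; crown 36 mm wide along y and 32 mm high, shoulders 20 mm high. Loose, 0.15 kg; fits either way round. Its crown can be pinched across the 22 mm thickness
- cap_crown (a point): second test point: centre of the top of a round pad, 12 mm across and 2 mm high, on the cap's crown, 34 mm above the cap's origin (74 mm above the bench once the cap is fitted)
- long_cap: the other cap, which does not fit: the same kind, but 84 mm long along y, 36 mm high, with an arch 46 mm across. Loose; leave alone
- probe: hand probe, 0.15 kg, hanging upright in the stand; origin: centre of the underside of its round collar (36 mm across, 5 mm thick). Above it a square black grip, 22 x 22 mm, sides along x and y, from 5 to 47 mm over the origin, with a 3 mm button on top; below, a 12 mm shank down to -38 mm and a thin sprung stylus with a 6 mm ball. Its pose is not reported while it is held
- probe_tip (a point): lowest point of the stylus ball, on the probe's axis, 65 mm below the probe's origin. The stylus springs up to 8 mm up into the shank: about 1 N starts it, 4 N is full travel; this point moves with it
- probe_stand: fixed stand beyond the fixed green bench vice (about 140 mm tall), foot 85 x 70 mm, with a column at its +x side and, on top, an open fork of two steel arms along x, 22 mm apart, their tops 100 mm above the bench; origin on the bench right under the fork's seat, z up. The collar lies on the arms and the shank hangs between them
- stand_seat (a point): where the origin of the hanging probe belongs: centre of the seat, level with the tops of the fork's arms. A rim 4 mm high surrounds the seat with 3 to 4 mm play round the collar; the fork is open to -x between the arms for the shank only
- oil_can: red oil can with a spout, 80 x 97 mm, 174 mm tall, origin under its middle, standing close beside or behind the probe stand. Loose; leave alone
- tin: low round tin, 70 mm across, 42 mm tall, origin under its middle, standing close behind or beside the probe stand. Loose; leave alone
- spring: valve spring standing on end, 29 mm across, 46 mm tall, origin under its middle. Loose; leave alone
Things that resemble listed ones, but are neither listed nor needed, are in the scene too. What is shaped like the probe but blue or brown is not meant.

How it is judged (in metres and radians):
On the way, in this order (a step that is already met when the one before it is completed fails the run):
1. the right cap lies seated in the saddle, let go (horizontal distance between cap and saddle_face below 0.004 m and z of cap in the frame of check_plate between 0.038 and 0.0418 m and angle between the y axis of cap and the y axis of check_plate, either way round below 0.1 rad and angle between cap's own z axis and vertical below 0.06 rad and contact force between the fingers and cap below 0.1 N), for 0.2 s.
2. the probe's tip rests on the low pad (distance between probe_tip and low_pad below 0.004 m and contact force between probe and check_plate above 0.3 N), for 0.2 s.
3. the probe's tip rests on the crown pad of the seated cap (distance between probe_tip and cap_crown below 0.004 m and contact force between probe and cap above 0.3 N and horizontal distance between cap and saddle_face below 0.004 m and z of cap in the frame of check_plate between 0.038 and 0.0418 m and angle between the y axis of cap and the y axis of check_plate, either way round below 0.1 rad and angle between cap's own z axis and vertical below 0.06 rad), for 0.2 s.
4. the probe's tip rests on the top of the tall post (distance between probe_tip and tall_post below 0.004 m and contact force between probe and check_plate above 0.3 N), for 0.2 s.
At the end, for the whole second after the job is handed in: Right cap between the lips: within 4 mm of the middle, feet on the face within 2 mm, aligned within 0.1 rad. Probe hangs at rest in its stand, collar on the fork within 8 mm of the seat, upright within 0.1 rad. Other cap, oil can, tin and valve spring within 30 mm of their starts (horizontal distance between cap and saddle_face below 0.004 m and z of cap in the frame of check_plate between 0.038 and 0.0418 m and angle between the y axis of cap and the y axis of check_plate, either way round below 0.1 rad and angle between cap's own z axis and vertical below 0.06 rad and distance between probe and stand_seat below 0.008 m and z of probe in the frame of probe_stand between 0.098 and 0.102 m and angle between probe's own z axis and vertical below 0.1 rad and linear speed of each of probe, cap below 0.03 m/s and distance of each of oil_can, tin, long_cap, spring from where it was at the start of the episode below 0.03 m); the robot touches nothing.
It fails at once if the probe is pushed onto the check plate with more than 15 N (contact force between probe and check_plate above 15 N).
It fails at once if the probe is pushed onto the cap with more than 15 N (contact force between probe and cap above 15 N).
It fails at once if a bystander (other cap, oil can, tin, valve spring) is moved more than 30 mm (distance of any of long_cap, oil_can, tin, spring from where it was at the start of the episode above 0.03 m).
It also fails if it takes over 72 s, if anything falls off the work surface, if the arm or the gripper's body presses on something with over 40 N, if the wrist force passes 120 N, or if a joint passes its speed limit or range.

ROBOT

A 6-joint arm with a two-finger parallel gripper is mounted at the origin on a cart in front of the work surface, level with it; the furniture and walls round the work are solid. World frame = base frame: x ahead of the robot, y to its left, z up, the work surface at z = 0. Lengths are in mm, angles in rad, forces in N, time in s.
With the tool pointing down it reaches from about 275 to 750 mm from the base axis. Payload 10.2 kg.
Tool frame: the origin (TCP) lies midway between the tips of the shut fingers; the grasp point (between the pads) lies grip_depth behind it (grip_depth is the distance from the TCP to the grasp point, in mm); z points along the fingers, y is the line along which they close (so a half turn about z gives the same grasp; the last joint's range is limited). The gripper opens to 85 mm and grips with 20 to 120 N. Pads are 22 mm wide; open, the fingers measure 114 mm over their backs; the gripper's body (76 mm by 85 mm) begins 54 mm behind the grasp point. The pads swing forward as they close: fully open they stand 13 mm farther back than shut.
Start: joints at [1.091, 0.313, 1.498, -0, 1.331, -0.223], TCP at [133.356, 507.787, 231.294] pointing down, gripper open.
Joint ranges: [-2.94, 2.94], [-0.97, 2.17], [0.19, 2.56], [-1.23, 4.37], [0.02, 3.11], [-2.88, 2.88]. Speed limits (rad/s): [2.39, 2.39, 3.01, 3.14, 3.14, 3.14].

INTERFACE

Orientations are given as a unit quaternion [w, x, y, z].
In Python, from rig import * gives the robot as it stands.
- The arm moves only by the tool servo_tool, never from a script. Its argument "commands" is a list of rows, each a list of 3 entries, a list of its own where there are three numbers: the gripper command: -1 is fully open, 1 is shut, values between are in proportion, then the shift along the tool's x, y, z in m, then the turn, a rotation vector about the tool's x, y, z in units of 6 degrees (1.0 is 6 degrees). In form: [[grip, [dx, dy, dz], [ax, ay, az]], ...]. A call has 1 to 10 rows; each row shifts and turns the commanded pose from where the row before left it, along the tool's axes as they then stand; what a row does not reach is not made up. A row lasts 1/12 s, in which the tool goes at most 41.7 mm and 7.16 degrees, less where a joint would pass 70% of its speed; a pose out of reach is approached as far as the arm can. A call is refused whole if a number of a shift passes 0.0417 or a number of a turn 1, either way. A call with a gripper value outside its range is refused whole. The fingers move at their own pace and stop on an object; "squeeze" is the grip in N (left out, the last holds). Time passes only in rows, so rows that do not move let the fingers close. It gives the time, the measured TCP pose, the force, the opening and the grip force at its end, in the units of the state.
- sense(): the state, without advancing time (a new reading comes with each control period).
- capture(name): name is "scene" or "top" or "wrist"; returns a dict with "pixels" (420x560x3 uint8, red, green, blue), "z_map" (420x560 float32, mm along the optical axis (not along the pixel's ray), 0 where there is no reading), "fx", "fy", "cx", "cy" (pixels), "rvec" (rotation vector, rad) and "tvec" (3), from world to camera coordinates, as OpenCV has them; the wrist camera has in their place "T_tool_cam" (4x4, takes a point from camera to tool coordinates, whose origin is the TCP and whose axes are the flange's). Camera axes: x right, y down, z forward; pixel columns grow to the right and rows downward; lengths in mm; the calibration is good to about 2 mm. The wrist camera is an equidistant fisheye: a pixel r from the principal point sees the ray r / f radians off the axis. A picture is of the moment at which its call begins: read the wrist's pose just before it.
- finish_job(): hands the job in; it is judged then, once.
The state is a dict: "time_s": time; "joints": joint angles; "dq": joint speeds; "tau": joint torques, N m; "eef_pos": TCP position; "ee_rot": TCP orientation; "force": force on the tool from outside, world axes, zero at the start; "wrist_torque": the same for the moment, N m; "grip_width": opening from 0.0 (shut) to 1.0 (fully open); "grip_force": force on a finger pad.
Only numpy, scipy, OpenCV 4.12 (cv2) and the standard library are available. Lean on these libraries where they do the work, as an engineer would, in place of code of your own. Each camera call takes 0.05 s, during which the arm holds its last target. There are 200 camera calls.

## Working session

There is one attempt and no reset: what is moved stays moved. The work goes in short steps, Python scripts to look and compute and a tool call to move; the robot and the scene stay as the last step left them, time stands still between calls to the robot, and variables do not carry over. Pictures are saved under pics/ and viewed, at most 10 in all, crops included, and the job is handed in when it is done.

Besides the shell and the picture viewer there is one more tool, called after ">>>" as name([rows], argument=value, ...), one row to a line, values as JSON. servo_tool: Moves the arm, as the interface text tells. Its arguments: {"type":"object","properties":{"commands":{"type":"array"},"squeeze":{"type":"number"}},"required":["commands"]}

```bash
ls; mkdir -p pics
cat > h.py <<'E'
from rig import *
import numpy as np, cv2
from scipy.spatial.transform import Rotation as R
def cloud(c):
    z=c["z_map"].astype(float); v,u=np.mgrid[:420,:560]
    p=np.stack([(u-c["cx"])/c["fx"]*z,(v-c["cy"])/c["fy"]*z,z],-1)
    M=R.from_rotvec(np.ravel(c["rvec"])).as_matrix(); w=(p-np.ravel(c["tvec"]))@M
    w[z==0]=np.nan; return w
E
python3 - <<'E'
from h import *
print(sense())
for n in ["scene","top"]:
    c=capture(n); np.savez(f"{n}.npz",**c); cv2.imwrite(f"pics/{n}.png",cv2.resize(c["pixels"][:,:,::-1],None,fx=1.42,fy=1.42,interpolation=cv2.INTER_CUBIC))
    w=cloud(c); print(n,np.nanmin(w,(0,1)),np.nanmax(w,(0,1)),c["fx"],c["tvec"])
E
```

```text
pics
{'time_s': 0.0, 'joints': array([ 1.09058737e+00,  3.13465640e-01,  1.49842924e+00, -2.01029617e-05,
        1.33099403e+00, -2.23427542e-01]), 'dq': array([-6.92504603e-04,  1.11431244e-03, -1.04316903e-03, -7.59891294e-04,
        2.34255200e-05,  2.04513437e-03]), 'tau': array([ 5.47138607e-04, -4.12264681e+01, -2.59743834e+01, -1.08923732e-04,
        4.18353666e-03,  4.20682591e-05]), 'eef_pos': array([133.24438556, 507.54818824, 230.73002272]), 'ee_rot': array([-2.14184800e-04,  1.28035860e-01,  9.91769327e-01, -6.11795067e-04]), 'force': array([ 0.29790549, -0.01638031, -0.57885904]), 'wrist_torque': array([-0.05068252, -0.01448428,  0.00204446]), 'grip_force': 0.0, 'grip_width': 1.0022865913597725}
scene [ -64.99318096 -581.97612294 -913.01624771] [2343.20301033 2247.82277894  359.03450231] 419.3831891323922 [-218.83260863  473.25843036  499.04374639]
top [-170.96318991 -920.48822101 -923.47199044] [1625.46111652 1382.90356466  195.25031245] 498.18111615940944 [ 218.13833136  594.78554822 1074.63560839]
```

View pics/scene.png

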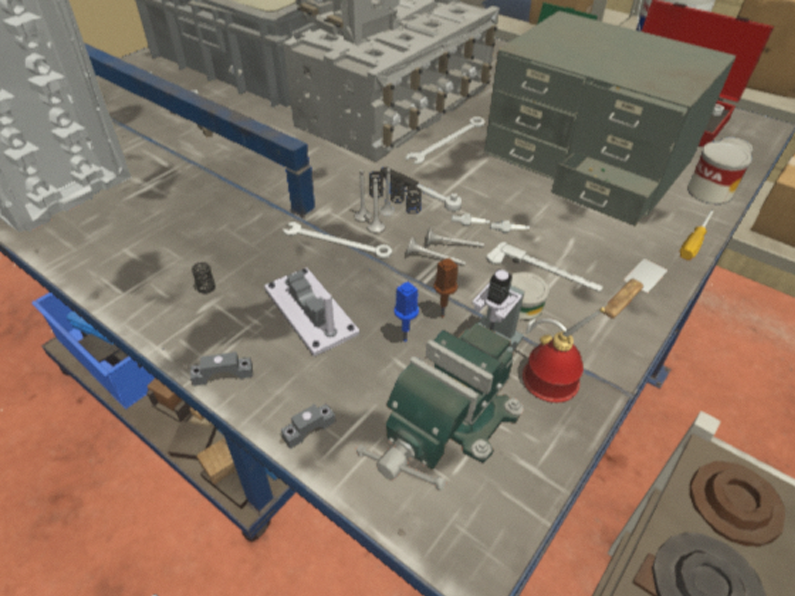

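View pics/top.png

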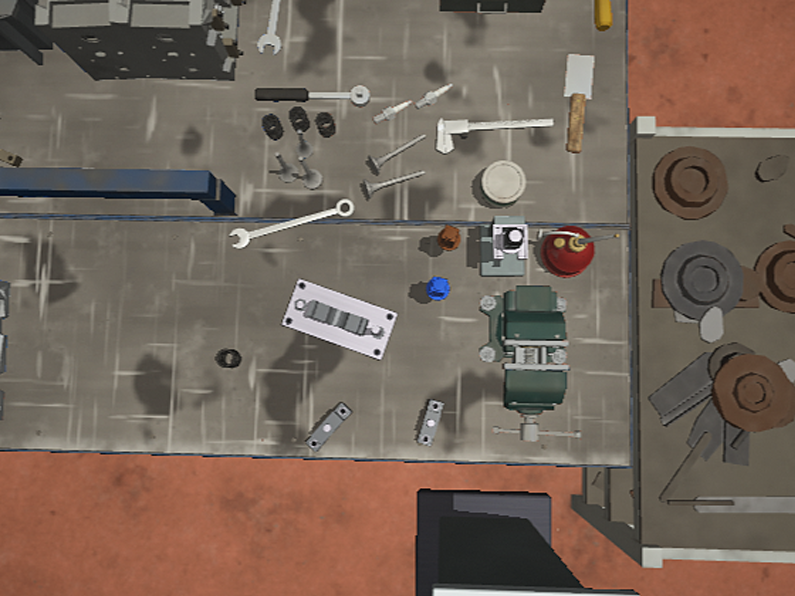

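The scene view shows the plate at (310,310), caps at (222,368) and (306,423), and the probe in its stand at (498,290). The top view shows the plate at (340,318), caps at (328,427) and (430,422), the probe at (514,235), and the vice at (535,350). I'll measure these from the top cloud.

```bash
cat > m.py <<'E'
from h import *
c=dict(np.load("top.npz")); w=cloud(c); px=c["pixels"]; z=w[...,2]
k=1.4196
def reg(u,v,r,lo,hi):
    u,v=int(u/k),int(v/k); m=np.zeros(z.shape,bool); m[v-r:v+r,u-r:u+r]=1
    return m&(z>lo)&(z<hi)
for n,(u,v,r,lo,hi) in dict(capL=(328,427,26,8,60),capR=(430,422,24,8,60),plate=(340,318,45,6,110),plate_hi=(340,318,45,30,110),post=(376,333,12,70,110),pad=(300,303,8,16,40),probe=(514,235,12,125,170),brown=(450,237,12,20,250),blue=(438,288,12,20,250),vice=(530,350,60,50,250),can=(570,250,24,20,250),tin=(502,183,22,20,100),stand=(503,245,30,60,125)).items():
    m=reg(u,v,r,lo,hi); p=w[m]
    if len(p)<3: print(n,"none");continue
    (cx,cy),(a,b),an=cv2.minAreaRect(p[:,:2].astype(np.float32))
    print(n,len(p),"c",np.round([cx,cy],1),"size",np.round([a,b],1),"ang",round(an,1),"zmax",np.round(np.percentile(p[:,2],[50,95,100]),1),"mean",p.mean(0).round(1))
m=reg(250,330,5,-50,50); print("bench z",np.nanmedian(z[m]))
E
python3 m.py
```

```text
capL 392 c [392.7 328.2] size [22.1 83.9] ang 49.8 zmax [33.5 38.4 43.9] mean [393.8 327.   29.2]
capR 327 c [404.4 169.4] size [22.  69.4] ang 74.6 zmax [27.1 33.9 38.6] mean [404.6 169.5  25.6]
plate 2593 c [563.3 317.6] size [147.2 185.3] ang 9.4 zmax [12.3 43.3 92.9] mean [562.7 316.9  17.5]
plate_hi 408 c [559.7 305.8] size [118.1  26.1] ang 71.8 zmax [40.3 87.1 92.9] mean [561.8 313.2  43.9]
post 27 c [542.9 254.3] size [10.7 10.5] ang 47.8 zmax [88.7 92.3 92.9] mean [542.8 254.9  88.4]
pad 27 c [580.2 383. ] size [14.7 17.6] ang 46.5 zmax [18.6 20.9 21.1] mean [583.7 381.2  18.7]
probe 155 c [675.5  58.5] size [22.7 22.1] ang 0.4 zmax [146.2 150.6 152.1] mean [674.1  59.5 144.3]
brown 225 c [682.3 149. ] size [34.3 28.1] ang 67.4 zmax [103.9 115.6 117.7] mean [681.5 148.6  93.4]
blue 215 c [607.9 163.3] size [34.8 32.5] ang 1.4 zmax [108.8 115.8 118.8] mean [605.6 164.2  94.1]
vice 3956 c [520.9  39.6] size [252.1 216.5] ang 3.7 zmax [124.1 143.  148. ] mean [510.   28.4 118.5]
can 975 c [677.3 -37.3] size [73.7 87.4] ang 16.7 zmax [ 63.6 111.  150.9] mean [673.9 -35.7  66.1]
tin 778 c [784.5  61.2] size [68.1 67.8] ang 2.2 zmax [39.9 43.2 46.8] mean [783.5  62.   39.4]
stand 577 c [662.2  42.8] size [107.3  80.8] ang 0.3 zmax [101.1 113.3 124.9] mean [682.2  57.8  99.9]
bench z -0.7671537742440137
```

```bash
cat >> h.py <<'E'
def rot():
    q=sense()["ee_rot"]; return R.from_quat([q[1],q[2],q[3],q[0]])
def go(x,y,z,yang=None,upright=True):
    "tool-axis mm and turn units from the measured pose to a target (tool down, tool y at yang deg)"
    s=sense(); r=rot(); d=r.inv().apply(np.array([x,y,z])-s["eef_pos"])
    print("t",round(s["time_s"],2),"pos",s["eef_pos"].round(1),"yang",np.degrees(np.arctan2(*r.as_matrix()[1::-1,1])).round(2),"tooldelta mm",d.round(1),end=" ")
    if yang is None: yang=np.degrees(np.arctan2(*r.as_matrix()[1::-1,1]))
    a=np.radians(yang); y_=np.array([np.cos(a),np.sin(a),0]); z_=np.array([0,0,-1.]); T=np.stack([np.cross(y_,z_),y_,z_],1)
    print("turn units",(np.degrees((r.inv()*R.from_matrix(T)).as_rotvec())/6).round(3),"F",s["force"].round(1),"gw",round(s["grip_width"],3),"gf",round(s["grip_force"],1))
E
python3 - <<'E'
from h import *
import rig
print([n for n in dir(rig) if n[0]!='_'], getattr(rig,'grip_depth',None))
go(404.4,169.4,200,74.6)
c=capture("wrist"); print(c["T_tool_cam"].round(3),c["fx"],c["cx"],c["cy"])
E
```

```text
['PlanningError', 'capture', 'finish_job', 'grip_depth', 'sense'] 18.700000000000003
t 0.1 pos [133.3 507.6 230.8] yang 75.29 tooldelta mm [-348.2 -258.2   31. ] turn units [-0.01  -0.002  0.114] F [-0.1 -0.4  0.6] gw 1.002 gf 0.0
[[-1.00000e-03 -9.51000e-01 -3.09000e-01  8.03590e+01]
 [ 1.00000e+00 -1.00000e-03  1.00000e-03  4.20000e-02]
 [-2.00000e-03 -3.09000e-01  9.51000e-01 -1.43167e+02]
 [ 0.00000e+00  0.00000e+00  0.00000e+00  1.00000e+00]] 325.19226210127806 274.9296134936657 210.2831126208139
```

>>> servo_tool([
  [-1,[-0.035,-0.026,0.003],[0,0,0]],
  [-1,[-0.035,-0.026,0.003],[0,0,0]],
  [-1,[-0.035,-0.026,0.003],[0,0,0]],
  [-1,[-0.035,-0.026,0.003],[0,0,0]],
  [-1,[-0.035,-0.026,0.003],[0,0,0]],
  [-1,[-0.035,-0.026,0.003],[0,0,0]],
  [-1,[-0.035,-0.026,0.003],[0,0,0]],
  [-1,[-0.035,-0.026,0.003],[0,0,0]],
  [-1,[-0.035,-0.026,0.003],[0,0,0]],
  [-1,[-0.033,-0.024,0.003],[0,0,0]],
])

```text
time_s: 0.98
eef_pos: [393.8, 182.2, 202.5]
ee_rot: [0.0, 0.128, 0.992, 0.0]
force: [0.4, 1.2, -0.3]
grip_width: 0.999
grip_force: 0.0
```

```bash
cat >> h.py <<'E'
def wcloud(save=None):
    s=sense(); r=rot(); c=capture("wrist"); z=c["z_map"].astype(float); v,u=np.mgrid[:420,:560]
    x,y=(u-c["cx"])/c["fx"],(v-c["cy"])/c["fy"]; th=np.hypot(x,y); g=np.where(th<1.5,np.tan(np.minimum(th,1.5))/np.maximum(th,1e-9),np.nan)
    p=np.stack([x*g*z,y*g*z,z],-1); T=c["T_tool_cam"]; p=r.apply((p@T[:3,:3].T+T[:3,3]).reshape(-1,3)).reshape(p.shape)+s["eef_pos"]
    p[z==0]=np.nan
    if save: cv2.imwrite(f"pics/{save}.png",cv2.resize(c["pixels"][:,:,::-1],None,fx=1.42,fy=1.42))
    return p,c["pixels"]
def blob(w,x,y,rad,lo,hi):
    m=(np.hypot(w[...,0]-x,w[...,1]-y)<rad)&(w[...,2]>lo)&(w[...,2]<hi); p=w[m]
    if len(p)<5: return print("none",len(p))
    (cx,cy),(a,b),an=cv2.minAreaRect(p[:,:2].astype(np.float32))
    print(len(p),"c",np.round([cx,cy],1),"size",np.round([a,b],1),"ang",round(an,1),"z",np.round(np.percentile(p[:,2],[5,50,95]),1),"mean",p[:,:2].mean(0).round(1)); return p
E
python3 - <<'E'
from h import *
w,px=wcloud("w1"); np.savez("w1.npz",w=w,px=px)
print("cap");blob(w,404,169,45,8,50);blob(w,404,169,45,30,50);
print("pad");blob(w,582,382,12,16,40);print("post");blob(w,543,254,12,75,100)
print("saddle");blob(w,562,318,55,37,60)
print("bench");blob(w,480,170,20,-20,20)
print("plate");blob(w,562,318,100,6,16)
go(404.4,169.4,120,74.6)
E
```

```text
cap
1416 c [402.7 168.8] size [21.9 69.8] ang 74.0 z [19.4 31.5 34.3] mean [399.7 169.8]
762 c [403.2 168.5] size [21.8 36.4] ang 73.5 z [31.4 32.7 34.7] mean [402.7 168.7]
pad
60 c [580.2 381.8] size [15.5 11.2] ang 35.4 z [16.2 20.2 22. ] mean [580.3 380.5]
post
none 0
saddle
528 c [566.8 328.8] size [68.4 27.6] ang 71.9 z [38.4 41.2 49.3] mean [570.3 345.2]
bench
812 c [480.1 170.5] size [38.9 39.7] ang 74.6 z [-0.6  0.6  1.8] mean [479.7 170.2]
plate
3339 c [562.4 317.5] size [171.1  80.8] ang 71.6 z [ 9.  12.6 14.4] mean [544.4 313.3]
t 1.03 pos [397.7 177.6 201.9] yang 75.01 tooldelta mm [-8.5 -6.1 81.9] turn units [-0.016  0.017  0.068] F [ 2.3 -3.7 -0.8] gw 1.0 gf 0.0
```

View pics/w1.png

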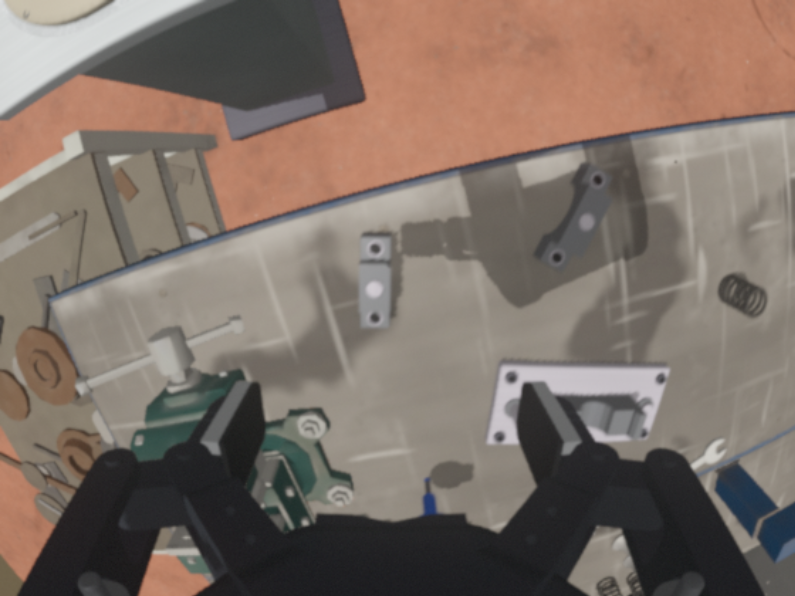

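The wrist view shows the right cap at (375,285), the long cap at (580,215) and the plate at (578,400). The commanded pose is already over the cap, so I'm descending with the fingers half closed.

>>> servo_tool([
  [-0.2,[0,0,0.03],[0,0,0.2]],
  [-0.2,[0,0,0.03],[0,0,0]],
  [-0.2,[0,0,0.03],[0,0,0]],
  [-0.2,[0,0,0.03],[0,0,0]],
  [-0.2,[0,0,0.03],[0,0,0]],
  [-0.2,[0,0,0],[0,0,0]],
  [-0.2,[0,0,0],[0,0,0]],
], squeeze=40)

```text
time_s: 1.62
eef_pos: [392.5, 184.1, 52.3]
ee_rot: [-0.001, 0.138, 0.99, -0.0]
force: [0.2, 0.1, 1.0]
grip_width: 0.597
grip_force: 0.0
```

Run:
```python
from h import *
w,px=wcloud()
blob(w,404,169,45,8,40);blob(w,404,169,45,30,40);blob(w,404,169,45,33.6,40)
go(404.,169.2,7,74.2)
```

```text
3935 c [403.1 168.6] size [22.  70.6] ang 74.1 z [18.1 31.5 34.2] mean [395.5 171.1]
2089 c [403.5 168.6] size [22.  38.1] ang 73.9 z [31.4 32.6 34.7] mean [401.9 169. ]
315 c [402.3 168.5] size [20.1 36.2] ang 75.1 z [33.7 34.4 35.4] mean [402.8 169. ]
t 1.67 pos [393.5 184.3  53.5] yang 74.09 tooldelta mm [-14.2 -11.6  46.6] turn units [ 0.002  0.005 -0.018] F [-0.3  0.2 -0. ] gw 0.595 gf 0.0
```

>>> servo_tool([
  [-0.2,[-0.0137,-0.0123,0],[0,0,0]],
  [-0.2,[0,0,0],[0,0,0]],
  [-0.2,[0,0,0.02],[0,0,0]],
  [-0.2,[0,0,0.02],[0,0,0]],
  [-0.2,[0,0,0.006],[0,0,0]],
  [-0.2,[0,0,0],[0,0,0]],
  [-0.2,[0,0,0],[0,0,0]],
])

```text
time_s: 2.25
eef_pos: [403.4, 168.8, 7.7]
ee_rot: [0.001, 0.138, 0.99, 0.0]
force: [0.4, 1.0, 0.6]
grip_width: 0.598
grip_force: 0.0
```

Run:
```python
from h import *
go(403.3,168.7,7,74.1)
```

```text
t 2.25 pos [403.4 168.8   7.7] yang 74.1 tooldelta mm [ 0.  -0.2  0.7] turn units [ 0.005  0.012 -0.001] F [0.4 1.  0.6] gw 0.598 gf 0.0
```

>>> servo_tool([
  [0.4,[0,0,0],[0,0,0]],
  [1,[0,0,0],[0,0,0]],
  [1,[0,0,0],[0,0,0]],
  [1,[0,0,0],[0,0,0]],
  [1,[0,0,0],[0,0,0]],
  [1,[0,0,-0.01],[0,0,0]],
  [1,[0,0,-0.03],[0,0,0]],
  [1,[0,0,-0.03],[0,0,0]],
  [1,[0,0,-0.04],[0,0,0]],
  [1,[0,0,0],[0,0,0]],
], squeeze=40)

```text
time_s: 3.08
eef_pos: [405.8, 169.1, 122.8]
ee_rot: [0.005, 0.138, 0.99, 0.001]
force: [2.1, -0.5, 0.6]
grip_width: 0.253
grip_force: 39.7
```

Run:
```python
from h import *
s=sense(); p=s["eef_pos"]
w,px=wcloud()
for lo,hi in[(8,30),(20,60)]:blob(w,p[0],p[1],45,p[2]+lo,p[2]+hi)
print("plate");blob(w,562,318,100,6,16);print("pad");blob(w,580,382,12,16,24);blob(w,562,318,55,37,45)
go(562.5,317.5,120,-17)
go(562.5,317.5,120,163)
```

```text
7723 c [403.8 167.4] size [46.4 71.8] ang 55.8 z [134.6 146.7 150.1] mean [396.7 171.7]
12749 c [405.4 169.4] size [89.2 37.3] ang 72.7 z [146.9 169.  181.2] mean [399.7 170.7]
plate
4109 c [562.2 317. ] size [170.1  80.8] ang 71.7 z [ 8.7 12.7 14.3] mean [538.8 314.3]
pad
66 c [579.2 381.4] size [15.8  9.7] ang 37.4 z [16.1 19.7 21.6] mean [579.6 380.6]
917 c [562.6 316.6] size [93.8 28. ] ang 71.4 z [37.7 40.7 43.6] mean [560.2 317.6]
t 3.13 pos [404.6 168.9 119.8] yang 74.1 tooldelta mm [-111.2  186.2    1.2] turn units [ 0.076  0.03  15.183] F [ 0.2  0.5 -2.1] gw 0.247 gf 39.7
t 3.13 pos [404.6 168.9 119.8] yang 74.1 tooldelta mm [-111.2  186.2    1.2] turn units [ -0.029   0.075 -14.817] F [ 0.2  0.5 -2.1] gw 0.247 gf 39.7
```

>>> servo_tool([
  [1,[-0.014,0.0233,0],[0,0,0.5]],
  [1,[-0.0125,0.024,0],[0,0,0]],
  [1,[-0.0125,0.024,0],[0,0,0]],
  [1,[-0.0125,0.024,0],[0,0,0]],
  [1,[-0.0125,0.024,0],[0,0,0]],
  [1,[-0.0125,0.024,0],[0,0,0]],
  [1,[-0.0125,0.024,0],[0,0,0]],
  [1,[-0.0125,0.02,0],[0,0,0]],
  [1,[0,0,0],[0,0,0.7]],
  [1,[0,0,0],[0,0,1]],
])

```text
time_s: 3.97
eef_pos: [558.4, 314.4, 114.3]
ee_rot: [-0.001, 0.253, 0.968, -0.001]
force: [-0.3, -0.5, -1.5]
grip_width: 0.25
grip_force: 39.9
```

>>> servo_tool([
  [1,[0,0,0],[0,0,1]],
  [1,[0,0,0],[0,0,1]],
  [1,[0,0,0],[0,0,1]],
  [1,[0,0,0],[0,0,1]],
  [1,[0,0,0],[0,0,1]],
  [1,[0,0,0],[0,0,1]],
  [1,[0,0,0],[0,0,1]],
  [1,[0,0,0],[0,0,1]],
  [1,[0,0,0],[0,0,1]],
  [1,[0,0,0],[0,0,1]],
])

```text
time_s: 4.8
eef_pos: [558.0, 313.7, 114.9]
ee_rot: [-0.001, 0.703, 0.711, -0.001]
force: [0.1, 0.6, -0.8]
grip_width: 0.249
grip_force: 39.8
```

>>> servo_tool([
  [1,[0,0,0],[0,0,1]],
  [1,[0,0,0],[0,0,1]],
  [1,[0,0,0],[0,0,0.7]],
  [1,[0,0,0],[0,0,0]],
  [1,[0,0,0],[0,0,0]],
])

```text
time_s: 5.22
eef_pos: [558.2, 313.8, 115.4]
ee_rot: [-0.0, 0.794, 0.608, -0.001]
force: [0.4, 0.0, -1.3]
grip_width: 0.251
grip_force: 39.8
```

Run:
```python
from h import *
s=sense(); p=s["eef_pos"]; w,px=wcloud("w2"); np.savez("w2.npz",w=w,px=px,pos=p,r=rot().as_matrix())
t=rot().inv().apply((w-p).reshape(-1,3)).reshape(w.shape)
# cap in tool coords: x along cap length, y across
for lo,hi in[(-35,-20),(-20,-8),(-8,8)]:
    m=(abs(t[...,1])<10)&(abs(t[...,0])<50)&(t[...,2]>lo)&(t[...,2]<hi); q=t[m]
    if len(q): print(lo,hi,len(q),np.percentile(q[:,0],[0.5,2,50,98,99.5]).round(1),np.median(q[:,2]).round(1))
print("plate");blob(w,562,318,100,6,16)
print("post");blob(w,542,254.6,12,75,100)
print("pad");blob(w,583,380,12,16,24)
go(562.3,317.1,60,-18.35)
print(sense()["joints"].round(2))
```

```text
-35 -20 3449 [-18.5 -17.7   3.1  17.6  17.8] -24.9
-20 -8 2463 [-34.9 -34.1  23.6  34.3  34.5] -13.1
-8 8 388 [33.7 33.8 34.2 34.7 34.8] -1.8
plate
11233 c [567.4 330.6] size [142.8  80.7] ang 71.8 z [11.3 12.5 13.9] mean [572.6 345.9]
post
none 0
pad
288 c [583.7 381.1] size [17.2 18.8] ang 65.6 z [16.1 20.2 21.4] mean [583.4 380.6]
t 5.27 pos [558.3 313.8 115.7] yang -15.17 tooldelta mm [ 4.3  3.1 55.7] turn units [-0.011  0.008  0.53 ] F [ 0.   0.2 -0.8] gw 0.249 gf 39.8
[ 0.33  0.67  1.26 -0.    1.22  0.59]
```

View pics/w2.png

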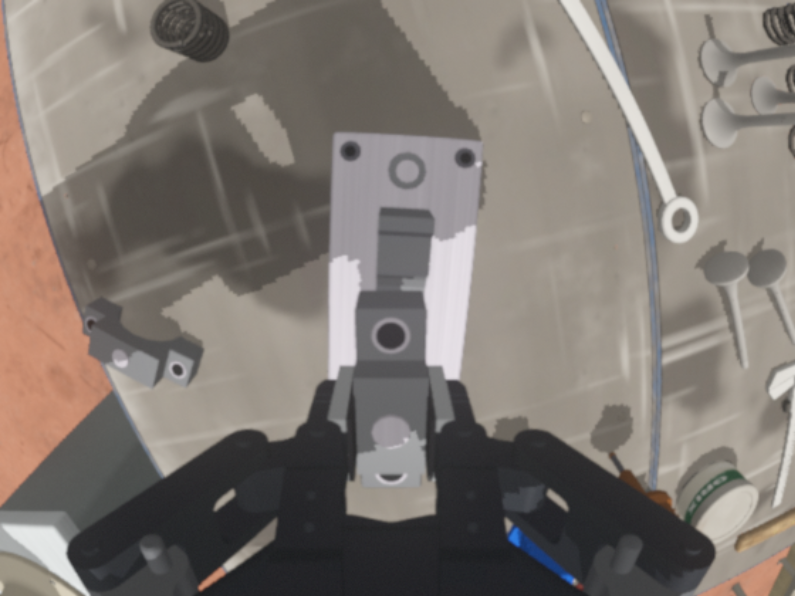

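The picture shows the cap held level with its crown pad at (390,432), the saddle at (405,245) and the low pad at (406,170). Next I'm refining the plate frame from this view.

Run:
```python
from h import *
d=np.load("w2.npz"); w=d["w"]
for a in (71.6,):
    a=np.radians(a); u=np.array([np.cos(a),np.sin(a)]); x=np.array([u[1],-u[0]])
    q=w[...,:2]-[562.3,317.1]; Y=q@u; X=q@x; z=w[...,2]
    m=(abs(X)<45)&(abs(Y)<95)&(z>8)&(z<15.5)
    print("plate Ymax",np.percentile(Y[m],[99,99.8]).round(1))
    for y0 in (15,30,45,60,75): 
        k=m&(abs(Y-y0)<5); print(y0,np.percentile(X[k],[.5,99.5]).round(1),np.percentile(X[k],[.5,99.5]).mean().round(2))
    m=(abs(X)<20)&(Y>20)&(Y<52)
    for lo,hi in((38,42),(45,50)):
        k=m&(z>lo)&(z<hi); print("saddle",lo,k.sum(),"X",np.percentile(X[k],[1,99]).round(1),"Y",np.percentile(Y[k],[1,99]).round(1),"z",np.median(z[k]).round(1))
    k=(np.hypot(X,Y-66)<9)&(z>18.5)&(z<22); print("pad",X[k].mean().round(1),Y[k].mean().round(1),np.ptp(X[k]).round(1),np.ptp(Y[k]).round(1))
```

```text
plate Ymax [84.8 85.5]
15 [-38.9  40.2] 0.67
30 [-39.3  39.8] 0.27
45 [-39.7  39.8] 0.04
60 [-38.6  39.6] 0.53
75 [-39.2  40. ] 0.4
saddle 38 899 X [-12.6  13. ] Y [20.2 46.8] z 40.5
saddle 45 522 X [-11.9  13.1] Y [37.7 47. ] z 48.3
pad 0.2 66.5 11.7 11.2
```

>>> servo_tool([
  [1,[0.0047,0.0034,0],[0,0,0.53]],
  [1,[0,0,0],[0,0,0]],
  [1,[0,0,0.02],[0,0,0]],
  [1,[0,0,0.02],[0,0,0]],
  [1,[0,0,0.014],[0,0,0]],
  [1,[0,0,0],[0,0,0]],
  [1,[0,0,0],[0,0,0]],
])

```text
time_s: 5.85
eef_pos: [562.8, 317.4, 62.2]
ee_rot: [-0.0, 0.811, 0.585, -0.001]
force: [-0.1, 0.0, -0.5]
grip_width: 0.249
grip_force: 39.8
```

Run:
```python
from h import *
go(562.7,317.4,47.3,-18.4)
```

```text
t 5.85 pos [562.8 317.4  62.2] yang -18.39 tooldelta mm [-0.  -0.1 14.9] turn units [-0.009  0.007  0.001] F [-0.1  0.  -0.5] gw 0.249 gf 39.8
```

>>> servo_tool([
  [1,[0,0,0.006],[0,0,0]],
  [1,[0,0,0.004],[0,0,0]],
  [1,[0,0,0.003],[0,0,0]],
  [1,[0,0,0.001],[0,0,0]],
  [1,[0,0,0],[0,0,0]],
])

```text
time_s: 6.27
eef_pos: [563.0, 317.5, 48.4]
ee_rot: [-0.0, 0.811, 0.584, -0.0]
force: [0.3, 0.1, -1.6]
grip_width: 0.253
grip_force: 39.8
```

Run:
```python
from h import *
go(562.7,317.4,47.3,-18.4); print(sense()["wrist_torque"].round(2))
```

```text
t 6.27 pos [563.  317.5  48.4] yang -18.48 tooldelta mm [-0.2 -0.3  1.1] turn units [-0.002  0.001 -0.014] F [ 0.3  0.1 -1.6] gw 0.253 gf 39.8
[ 0.02 -0.03 -0.02]
```

>>> servo_tool([
  [1,[0,0,0.001],[0,0,0]],
  [1,[0,0,0.0005],[0,0,0]],
  [1,[0,0,0],[0,0,0]],
])

```text
time_s: 6.52
eef_pos: [563.3, 317.7, 47.7]
ee_rot: [0.0, 0.811, 0.584, 0.0]
force: [-0.8, -0.8, 2.8]
grip_width: 0.249
grip_force: 40.3
```

Run:
```python
from h import *
go(562.7,317.4,47,-18.4); print(sense()["wrist_torque"].round(2))
```

```text
t 6.52 pos [563.3 317.7  47.7] yang -18.49 tooldelta mm [-0.4 -0.5  0.7] turn units [ 0.007 -0.004 -0.014] F [-0.8 -0.8  2.8] gw 0.249 gf 40.3
[-0.1   0.18  0.06]
```

>>> servo_tool([
  [0.3,[0,0,0],[0,0,0]],
  [0.3,[0,0,0],[0,0,0]],
  [0,[0,0,0],[0,0,0]],
  [0,[0,0,0],[0,0,0]],
  [0,[0,0,-0.02],[0,0,0]],
  [0,[0,0,-0.03],[0,0,0]],
  [0,[0,0,-0.04],[0,0,0]],
  [0,[0,0,-0.03],[0,0,0]],
  [0,[0,0,0],[0,0,0]],
  [0,[0,0,0],[0,0,0]],
])

```text
time_s: 7.35
eef_pos: [563.7, 317.8, 168.8]
ee_rot: [0.001, 0.812, 0.584, 0.002]
force: [-0.0, -0.2, -1.1]
grip_width: 0.499
grip_force: 0.0
```

Run:
```python
from h import *
w,px=wcloud("w3"); np.savez("w3.npz",w=w,px=px,pos=sense()["eef_pos"])
a=np.radians(71.6); u=np.array([np.cos(a),np.sin(a)]); x=np.array([u[1],-u[0]])
q=w[...,:2]-[562.7,317.4]; Y=q@u; X=q@x; z=w[...,2]; m=(abs(X)<20)&(abs(Y)<50)
for lo,hi in((57,62),(70,77),(73.3,76),(45,50)):
    k=m&(z>lo)&(z<hi); print(lo,k.sum(),"X",np.percentile(X[k],[1,99]).round(1),"Y",np.percentile(Y[k],[1,99]).round(1),"z",np.median(z[k]).round(1))
for s,e in((-34,-20),(20,34)):
    k=m&(z>55)&(z<64)&(Y>s)&(Y<e); print("shoulder",s,k.sum(),np.median(z[k]).round(2))
k=(np.hypot(X,Y-66)<9)&(z>18.5)&(z<22); print("pad",X[k].mean().round(1),Y[k].mean().round(1),k.sum())
k=(np.hypot(X,Y+66)<12)&(z>80)&(z<96);print("post",k.sum(), X[k].mean().round(1),Y[k].mean().round(1))
# stand/probe
blob(w,675,58,30,60,170)
go(675,58,240,-90); go(675,58,240,0)
```

```text
57 925 X [-11.8   9.7] Y [-34.9  34.9] z 60.7
70 1262 X [-11.7   9.6] Y [-18.   17.7] z 72.6
73.3 296 X [-11.4   9.3] Y [-16.8  17. ] z 74.0
45 506 X [-12.   12.6] Y [-46.1  46.5] z 48.3
shoulder -34 305 60.76
shoulder 20 480 60.79
pad 0.1 66.6 127
post 218 0.3 -63.6
none 2
t 7.4 pos [563.  317.5 166.8] yang -18.5 tooldelta mm [-210.6  188.5  -73.2] turn units [ 0.     0.    11.917] F [-0.3  0.3 -0.7] gw 0.503 gf 0.0
t 7.4 pos [563.  317.5 166.8] yang -18.5 tooldelta mm [-210.6  188.5  -73.2] turn units [-0.     0.    -3.083] F [-0.3  0.3 -0.7] gw 0.503 gf 0.0
```

View pics/w3.png

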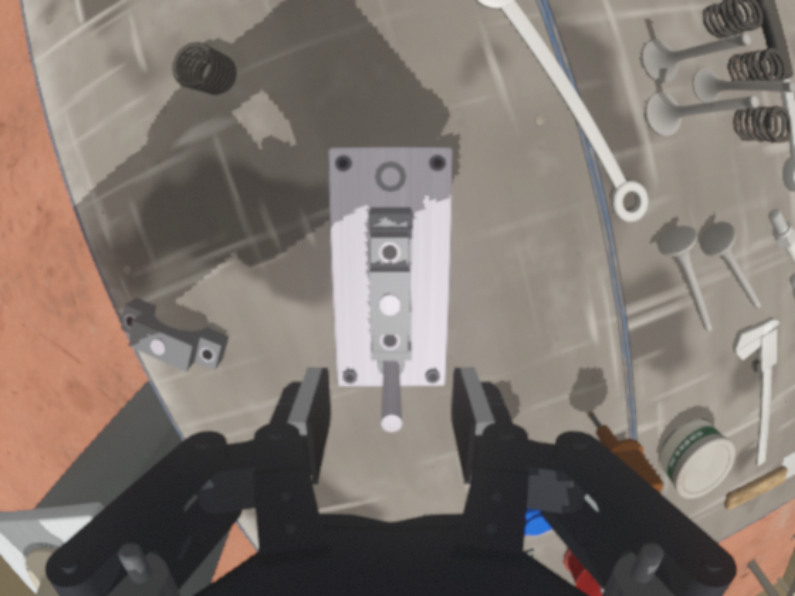

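The picture shows the cap seated between the lips, with its crown pad at (389,305), the low pad at (390,177) and the post top at (391,423). Now I'm checking the space around the probe.

Run:
```python
from h import *
c=dict(np.load("top.npz")); w=cloud(c); s=dict(np.load("scene.npz")); ws=cloud(s)
for n,W in(("top",w),("scene",ws)):
    print(n,"rows x 740..560, cols y 120..-60; max z")
    for x in range(740,570,-10):
        print(x,[int(np.nanmax(np.where((abs(W[...,0]-x)<5)&(abs(W[...,1]-y)<5),W[...,2],-9))) for y in range(120,-70,-10)])
u,v=514/1.4196,235/1.4196
im=c["pixels"][int(v)-40:int(v)+40,int(u)-50:int(u)+60,::-1]
im2=s["pixels"][175:295,310:430,::-1]
cv2.imwrite("pics/st.png",np.hstack([cv2.resize(im,(440,320)),cv2.resize(im2,(320,320))]))
print("blob");blob(w,675,58,18,143,149);blob(w,675,58,25,146,149);blob(w,675,58,25,149,153);blob(ws,675,58,25,149,153); blob(ws,675,58,25,120,153)
```

```text
top rows x 740..560, cols y 120..-60; max z
740 [2, 4, 2, 4, 2, 1, 1, 0, 1, 2, 4, 1, 2, 0, 4, 3, 2, 2, 3]
730 [1, 2, 2, 4, 2, -5, -9, -9, -9, -9, 6, 4, 2, 6, 1, 2, 3, 2, 2]
720 [4, 3, 3, 11, 96, 96, 98, 99, 100, -9, 1, 2, 1, 2, 1, 1, 37, 36, -4]
710 [4, 3, 4, 13, 100, 102, 102, 102, 103, -9, 1, 2, 0, 0, 40, 59, 61, 59, 51]
700 [1, 3, 2, 14, 104, 106, 105, 106, 104, 101, 0, 75, 85, 93, 94, 68, 71, 69, 64]
690 [4, 2, 2, 12, 106, 145, 146, 146, 104, 101, 0, 78, 91, 99, 101, 101, 101, 98, 67]
680 [2, 3, 4, 13, 106, 149, 150, 151, 106, 102, 0, 3, 4, 72, 78, 96, 110, 134, 150]
670 [4, 2, 3, 11, 106, 148, 152, 150, 105, 101, 0, 4, 8, 56, 70, 91, 99, 121, 147]
660 [1, 3, 1, 10, 105, 138, 150, 141, 106, 103, 9, 1, 3, 43, 63, 74, 74, 75, 68]
650 [4, 2, 2, 12, 106, 104, 12, 104, 107, 103, 11, 3, 4, 8, 54, 61, 64, 62, 56]
640 [2, 4, 3, 10, 11, 12, 11, 15, 12, 11, 12, 4, 4, 1, 3, 44, 43, 41, 12]
630 [3, 4, 4, 3, 3, 1, 3, 2, 2, 4, 0, 3, 2, 3, 1, 4, 3, 3, 2]
620 [3, 2, 1, 2, 3, 1, 2, 2, 2, -9, -9, -9, -9, -9, 1, 3, 5, 1, 2]
610 [1, 3, 2, 2, 14, 14, 55, 119, 121, 120, 121, 121, 117, -9, -9, 1, 1, 3,
[... 1404 characters left out ...]
9, 3, 3, 3]
600 [3, 3, 2, -9, -9, -9, 107, 120, 121, 121, 120, 121, 120, 109, 26, 32, 27, 3, 4]
590 [3, 4, 3, -9, -9, -9, 108, 121, 121, 122, 122, 122, 122, 107, 27, 33, 26, 2, 3]
580 [-9, -9, -9, -9, -9, -9, 105, 122, 123, 121, 122, 122, 122, 108, 22, 23, 20, 4, 3]
blob
80 c [675.7  58.5] size [22.  21.2] ang 89.7 z [144.3 146.2 148.6] mean [675.3  58.5]
45 c [675.6  58.1] size [20.5 20. ] ang 2.1 z [146.2 147.6 148.8] mean [675.   59.5]
35 c [674.7  56.6] size [20.  15.3] ang 39.1 z [149.1 149.7 151.3] mean [675.5  57.5]
55 c [672.5  57.9] size [20.7 17.2] ang 5.3 z [149.4 151.4 152.5] mean [673.5  58.2]
244 c [674.8  57.7] size [21.9 24.9] ang 85.8 z [122.5 141.9 151.9] mean [669.9  56.1]
```

View pics/st.png

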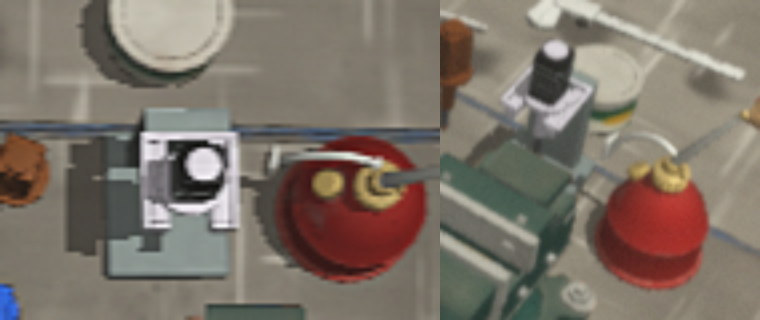

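The crop shows the probe in its fork with the tin behind it. The oil can's handle reaches toward the probe, up to about y=10, so I'll pinch along x.

>>> servo_tool([
  [0,[-0.021,0.0188,-0.0033],[0,0,0]],
  [0,[-0.021,0.0188,-0.0033],[0,0,0]],
  [0,[-0.021,0.0188,-0.0033],[0,0,0]],
  [0,[-0.021,0.0188,-0.0033],[0,0,0]],
  [0,[-0.021,0.0188,-0.0033],[0,0,0]],
  [0,[-0.021,0.0188,-0.0033],[0,0,0]],
  [0,[-0.021,0.0188,-0.0033],[0,0,0]],
  [0,[-0.021,0.0188,-0.0033],[0,0,0]],
  [0,[-0.021,0.0188,-0.0033],[0,0,0]],
  [0,[-0.021,0.0188,-0.0033],[0,0,0]],
])

```text
time_s: 8.23
eef_pos: [674.6, 57.4, 198.1]
ee_rot: [-0.001, 0.812, 0.584, -0.001]
force: [0.2, -0.1, 0.4]
grip_width: 0.502
grip_force: 0.0
```

>>> servo_tool([
  [0,[0,0,0],[0,0,-1]],
  [0,[0,0,0],[0,0,-1]],
  [0,[0,0,0],[0,0,-1]],
  [0,[0,0,0],[0,0,0]],
  [0,[0,0,0],[0,0,0]],
])

```text
time_s: 8.65
eef_pos: [674.4, 58.8, 198.6]
ee_rot: [-0.001, 0.711, 0.703, -0.001]
force: [-0.2, -0.3, -0.5]
grip_width: 0.497
grip_force: 0.0
```

Run:
```python
from h import *
w,px=wcloud("w4"); np.savez("w4.npz",w=w,px=px,pos=sense()["eef_pos"])
for lo,hi in((143,149),(148.5,154),(125,154),(100,108)): blob(w,675,58,22 if lo>110 else 40,lo,hi)
go(675,58.3,160,0)
```

```text
528 c [674.4  57.8] size [21.5 22.3] ang 0.2 z [144.7 147.2 148.4] mean [674.6  60.8]
578 c [674.4  57.6] size [19.2 17.7] ang 14.1 z [149.1 150.4 151.4] mean [674.6  58. ]
1375 c [674.5  57.9] size [22.4 22.4] ang 89.5 z [129.5 147.7 151.2] mean [674.7  61.3]
2708 c [682.2  58.4] size [64.3 50.3] ang 1.6 z [100.2 103.6 105.9] mean [683.9  63.5]
t 8.7 pos [674.5  58.9 198.9] yang -0.67 tooldelta mm [-0.6  0.6 38.9] turn units [-0.017 -0.001 -0.112] F [ 0.1 -0.3 -0.1] gw 0.5 gf 0.0
```

>>> servo_tool([
  [0,[-0.001,0,0],[0,0,-0.1]],
  [0,[0,0,0.025],[0,0,0]],
  [0,[0,0,0.025],[0,0,0]],
  [0,[0,0,0.02],[0,0,0]],
  [0,[0,0,0.015],[0,0,0]],
  [0,[0,0,0.004],[0,0,0]],
  [0,[0,0,0],[0,0,0]],
  [0,[0,0,0],[0,0,0]],
])

```text
time_s: 9.37
eef_pos: [675.2, 57.7, 112.0]
ee_rot: [0.0, 0.707, 0.708, 0.0]
force: [0.4, -0.3, 0.8]
grip_width: 0.5
grip_force: 0.0
```

Run:
```python
from h import *
go(674.5,57.9,110,0)
```

```text
t 9.37 pos [675.2  57.7 112. ] yang 0.08 tooldelta mm [ 0.2 -0.7  2. ] turn units [0.012 0.001 0.013] F [ 0.4 -0.3  0.8] gw 0.5 gf 0.0
```

>>> servo_tool([
  [0.3,[0,-0.0005,0.0015],[0,0,0]],
  [0.6,[0,0,0],[0,0,0]],
  [1,[0,0,0],[0,0,0]],
  [1,[0,0,0],[0,0,0]],
  [1,[0,0,0],[0,0,0]],
  [1,[0,0,0],[0,0,0]],
], squeeze=60)

```text
time_s: 9.87
eef_pos: [674.7, 57.7, 110.7]
ee_rot: [0.001, 0.706, 0.708, 0.001]
force: [-1.1, 0.0, 5.3]
grip_width: 0.249
grip_force: 59.2
```

Run:
```python
from h import *
go(674.5,57.9,110,0)
```

```text
t 9.87 pos [674.7  57.7 110.7] yang 0.1 tooldelta mm [ 0.2 -0.2  0.7] turn units [0.017 0.002 0.017] F [-1.1  0.   5.3] gw 0.249 gf 59.2
```

>>> servo_tool([
  [1,[0,0,-0.005],[0,0,0]],
  [1,[0,0,-0.015],[0,0,0]],
  [1,[0,0,-0.02],[0,0,0]],
  [1,[0,0,-0.02],[0,0,0]],
  [1,[0,0,-0.02],[0,0,0]],
  [1,[0,0,-0.02],[0,0,0]],
  [1,[0,0,-0.005],[0,0,0]],
  [1,[0,0,0],[0,0,0]],
])

```text
time_s: 10.53
eef_pos: [674.6, 57.7, 215.7]
ee_rot: [0.001, 0.706, 0.708, 0.001]
force: [-0.8, -0.1, -2.0]
grip_width: 0.247
grip_force: 58.9
```

Run:
```python
from h import *
w,px=wcloud("w5"); p=sense()["eef_pos"]; t=rot().inv().apply((w-p).reshape(-1,3)).reshape(w.shape)
m=(np.hypot(t[...,0],t[...,1])<30)
for lo,hi in ((12,20),(20,48),(50,74),(70,80)):
    q=t[m&(t[...,2]>lo)&(t[...,2]<hi)]
    if len(q)>3: print(lo,len(q),"min",q.min(0).round(1),"max",q.max(0).round(1),"med",np.median(q,0).round(1))
go(583.8,380.3,216,0)
print(sense()["joints"].round(2))
```

```text
20 72 min [ 2.3 -5.2 36.2] max [ 6.1  4.8 45.9] med [ 5.1 -0.2 41.5]
50 70 min [-0.8 -2.9 54.3] max [ 2.8  2.7 71.9] med [ 1.8 -0.1 64.3]
70 7 min [ 0.6 -2.9 70. ] max [ 2.8  2.7 71.9] med [ 2.1 -0.1 70.4]
t 10.58 pos [674.1  57.8 214. ] yang 0.11 tooldelta mm [322.7 -89.7  -2. ] turn units [-0.005 -0.001  0.018] F [ 0.3 -0.  -2.7] gw 0.251 gf 58.9
[-0.09  0.68  0.99  0.    1.48 -0.09]
```

View pics/w5.png

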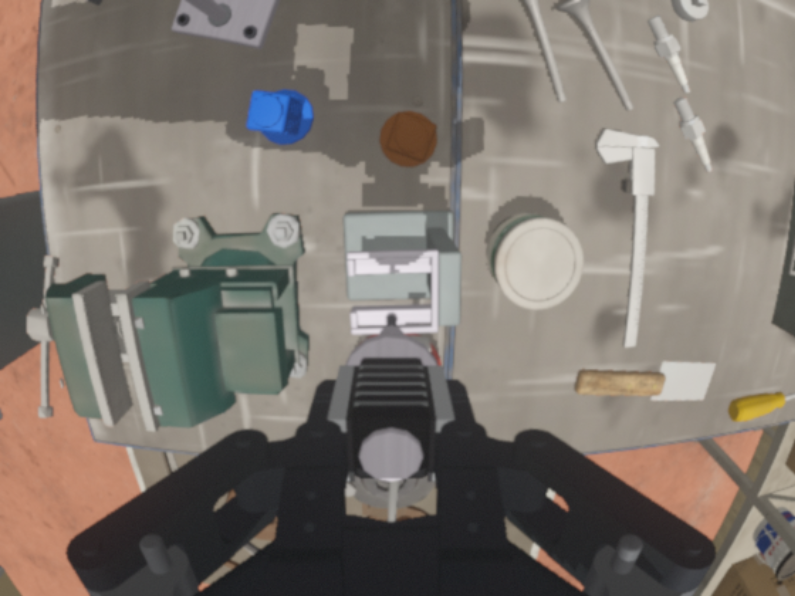

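The picture shows the probe held upright, with its ball at about (392,320).

>>> servo_tool([
  [1,[0.03,-0.009,0],[0,0,0]],
  [1,[0.033,-0.009,0],[0,0,0]],
  [1,[0.033,-0.009,0],[0,0,0]],
  [1,[0.033,-0.009,0],[0,0,0]],
  [1,[0.033,-0.009,0],[0,0,0]],
  [1,[0.033,-0.009,0],[0,0,0]],
  [1,[0.033,-0.009,0],[0,0,0]],
  [1,[0.033,-0.009,0],[0,0,0]],
  [1,[0.033,-0.009,0],[0,0,0]],
  [1,[0.03,-0.009,0],[0,0,0]],
])

```text
time_s: 11.42
eef_pos: [582.3, 383.3, 212.2]
ee_rot: [-0.001, 0.706, 0.708, -0.002]
force: [0.5, 0.0, -2.1]
grip_width: 0.249
grip_force: 59.0
```

>>> servo_tool([
  [1,[0,0,0.03],[0,0,0]],
  [1,[0,0,0.03],[0,0,0]],
  [1,[0,0,0.025],[0,0,0]],
  [1,[0,0,0],[0,0,0]],
  [1,[0,0,0],[0,0,0]],
])

```text
time_s: 11.83
eef_pos: [582.9, 381.2, 127.6]
ee_rot: [-0.001, 0.706, 0.708, -0.002]
force: [-0.3, 0.6, -0.0]
grip_width: 0.25
grip_force: 59.0
```

Run:
```python
from h import *
w,px=wcloud("w6"); np.savez("w6.npz",w=w,px=px,pos=sense()["eef_pos"])
z=w[...,2]; k=(np.hypot(w[...,0]-583.8,w[...,1]-380.3)<10)&(z>17.5)&(z<23); blob(w,583.8,380.3,10,17.5,23)
go(583.8,380.3,102,0)
```

```text
174 c [583.2 380.4] size [11.8 11.4] ang 89.4 z [18.8 20.3 21.4] mean [583.3 380.6]
t 11.88 pos [583.8 381.5 129.9] yang 0.1 tooldelta mm [-1.2 -0.  27.9] turn units [-0.001  0.001  0.016] F [-0.6  0.1 -0.8] gw 0.249 gf 59.0
```

>>> servo_tool([
  [1,[-0.001,0,0.012],[0,0,0]],
  [1,[0,0,0.012],[0,0,0]],
  [1,[0,0,0.005],[0,0,0]],
  [1,[0,0,0],[0,0,0]],
  [1,[0,0,0],[0,0,0]],
])

```text
time_s: 12.3
eef_pos: [583.6, 380.5, 100.4]
ee_rot: [-0.0, 0.706, 0.708, -0.0]
force: [0.1, -0.4, -1.5]
grip_width: 0.251
grip_force: 59.2
```

Run:
```python
from h import *
go(583.3,380.4,92,0)
```

```text
t 12.3 pos [583.6 380.5 100.4] yang 0.1 tooldelta mm [-0.1 -0.3  8.4] turn units [-0.003  0.001  0.017] F [ 0.1 -0.4 -1.5] gw 0.251 gf 59.2
```

>>> servo_tool([
  [1,[0,0,0.003],[0,0,0]],
  [1,[0,0,0.003],[0,0,0]],
  [1,[0,0,0.002],[0,0,0]],
  [1,[0,0,0],[0,0,0]],
  [1,[0,0,0],[0,0,0]],
  [1,[0,0,0],[0,0,0]],
  [1,[0,0,0],[0,0,0]],
])

```text
time_s: 12.88
eef_pos: [583.8, 380.6, 92.9]
ee_rot: [0.0, 0.706, 0.708, 0.0]
force: [0.9, 0.2, 1.5]
grip_width: 0.25
grip_force: 59.4
```

Run:
```python
from h import *
w,px=wcloud(); p=sense()["eef_pos"]; t=rot().inv().apply((w-p).reshape(-1,3)).reshape(w.shape)
q=t[(np.hypot(t[...,0],t[...,1])<9)&(t[...,2]>36)&(t[...,2]<80)]; h,e=np.histogram(q[:,2],np.arange(36,81,2)); print(dict(zip(e.astype(int),h)))
go(583.3,380.4,92,0)
```

```text
{np.int64(36): np.int64(0), np.int64(38): np.int64(8), np.int64(40): np.int64(15), np.int64(42): np.int64(17), np.int64(44): np.int64(18), np.int64(46): np.int64(13), np.int64(48): np.int64(0), np.int64(50): np.int64(0), np.int64(52): np.int64(0), np.int64(54): np.int64(2), np.int64(56): np.int64(3), np.int64(58): np.int64(7), np.int64(60): np.int64(10), np.int64(62): np.int64(6), np.int64(64): np.int64(7), np.int64(66): np.int64(8), np.int64(68): np.int64(15), np.int64(70): np.int64(34), np.int64(72): np.int64(94), np.int64(74): np.int64(19), np.int64(76): np.int64(180), np.int64(78): np.int64(51)}
t 12.93 pos [583.8 380.6  92.8] yang 0.11 tooldelta mm [-0.2 -0.5  0.8] turn units [ 0.006 -0.002  0.018] F [-0.4  1.   0. ] gw 0.248 gf 59.4
```

>>> servo_tool([
  [1,[0,0,0.001],[0,0,0]],
  [1,[0,0,0],[0,0,0]],
  [1,[0,0,0],[0,0,0]],
  [1,[0,0,0],[0,0,0]],
  [1,[0,0,0],[0,0,0]],
])

```text
time_s: 13.35
eef_pos: [583.8, 380.6, 91.7]
ee_rot: [0.0, 0.706, 0.708, 0.0]
force: [1.3, 0.5, 0.8]
grip_width: 0.248
grip_force: 59.4
```

>>> servo_tool([
  [1,[0,0,-0.01],[0,0,0]],
  [1,[0,0,-0.03],[0,0,0]],
  [1,[0,0,-0.036],[0,0,0]],
  [1,[0,0,0],[0,0,0]],
  [1,[-0.02,-0.007,0],[0,0,0]],
  [1,[-0.022,-0.008,0],[0,0,0]],
  [1,[-0.02,-0.0065,0],[0,0,0]],
  [1,[0,0,0],[0,0,0]],
  [1,[0,0,0],[0,0,0]],
])

```text
time_s: 14.1
eef_pos: [562.1, 317.9, 168.2]
ee_rot: [-0.0, 0.707, 0.707, -0.0]
force: [0.4, 0.9, -1.9]
grip_width: 0.24
grip_force: 59.5
```

Run:
```python
from h import *
w,px=wcloud("w7"); p=sense()["eef_pos"]
a=np.radians(71.6); u=np.array([np.cos(a),np.sin(a)]); x=np.array([u[1],-u[0]])
q=w[...,:2]-[563.,317.7]; Y=q@u; X=q@x; z=w[...,2]; m=(abs(X)<20)&(abs(Y)<50)
for lo,hi in((57,62.5),(70,74)):
    k=m&(z>lo)&(z<hi); print(lo,k.sum(),"X",np.percentile(X[k],[1,99]).round(1),"Y",np.percentile(Y[k],[1,99]).round(1),"z",np.median(z[k]).round(1))
cr=px.astype(int); pm=m&(z>71)&(z<76)&(cr.min(-1)>np.percentile(cr.min(-1)[m&(z>71)&(z<76)],75))
print("bright",w[pm].mean(0).round(1),pm.sum())
go(561.7,317.7,155,0)
```

```text
57 723 X [-12.    9.8] Y [-32.9  34.5] z 60.6
70 972 X [-12.    9.8] Y [-18.1  17.4] z 72.5
bright [563.6 317.   73.7] 235
t 14.15 pos [562.3 318.6 168. ] yang 0.09 tooldelta mm [-0.9 -0.6 13. ] turn units [ 0.    -0.002  0.015] F [ 0.3 -0.5 -1.7] gw 0.252 gf 59.5
```

View pics/w7.png

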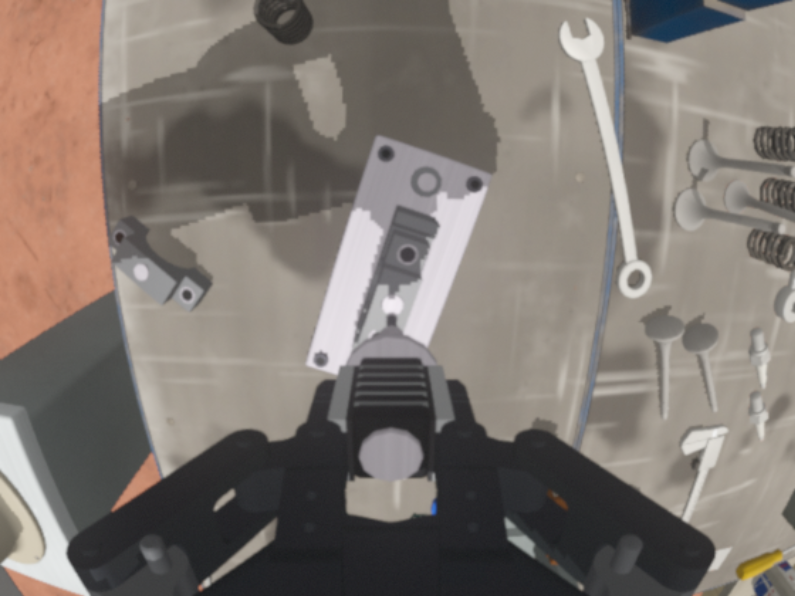

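The picture shows the ball at (392,320) just over the crown pad at (392,305). Pressing 4 mm onto it.

>>> servo_tool([
  [1,[0,0,0.008],[0,0,0]],
  [1,[0,0,0.006],[0,0,0]],
  [1,[0,0,0.003],[0,0,0]],
  [1,[0,0,0.003],[0,0,0]],
  [1,[0,0,0.002],[0,0,0]],
  [1,[0,0,0],[0,0,0]],
  [1,[0,0,0],[0,0,0]],
  [1,[0,0,0],[0,0,0]],
  [1,[0,0,0],[0,0,0]],
])

```text
time_s: 14.9
eef_pos: [562.4, 318.6, 145.9]
ee_rot: [0.0, 0.706, 0.708, 0.0]
force: [-0.7, 0.6, 1.0]
grip_width: 0.251
grip_force: 60.0
```

Run:
```python
from h import *
go(562,318,145.7,0)
capture("wrist"); go(562,318,145.7,0)
```

```text
t 14.9 pos [562.4 318.6 145.9] yang 0.11 tooldelta mm [-0.6 -0.4  0.2] turn units [ 0.005 -0.002  0.018] F [-0.7  0.6  1. ] gw 0.251 gf 60.0
t 14.95 pos [562.4 318.6 145.8] yang 0.11 tooldelta mm [-0.6 -0.4  0.1] turn units [ 0.004 -0.002  0.018] F [-0.4  0.9  0.2] gw 0.248 gf 60.0
```

>>> servo_tool([
  [1,[0,0,-0.01],[0,0,0]],
  [1,[0,0,-0.02],[0,0,0]],
  [1,[0,0,-0.009],[0,0,0]],
  [1,[0,0,0],[0,0,0]],
  [1,[-0.021,-0.0067,0],[0,0,0]],
  [1,[-0.022,-0.007,0],[0,0,0]],
  [1,[-0.0205,-0.0065,0],[0,0,0]],
  [1,[0,0,0],[0,0,0]],
  [1,[0,0,0],[0,0,0]],
])

```text
time_s: 15.7
eef_pos: [542.1, 254.3, 184.3]
ee_rot: [-0.0, 0.707, 0.707, -0.0]
force: [0.2, 0.1, -2.1]
grip_width: 0.249
grip_force: 59.6
```

Run:
```python
from h import *
w,px=wcloud("w8"); blob(w,542,255,14,85,96)
a=np.radians(71.6); u=np.array([np.cos(a),np.sin(a)]); x=np.array([u[1],-u[0]])
q=w[...,:2]-[563.,317.7]; Y=q@u; X=q@x; z=w[...,2]; m=(abs(X)<20)&(abs(Y)<50)
k=m&(z>70)&(z<74); print("cap",k.sum(),"X",np.percentile(X[k],[1,99]).round(1),"Y",np.percentile(Y[k],[1,99]).round(1),"z",np.median(z[k]).round(1))
go(542.2,255.1,161.7,0)
```

```text
198 c [542. 255.] size [11.7 10.9] ang 89.2 z [87.1 90.3 91.6] mean [542.  255.6]
cap 1123 X [-11.7  10.1] Y [-18.3  16.9] z 72.6
t 15.75 pos [542.2 255.  184.3] yang 0.08 tooldelta mm [ 0.1 -0.  22.6] turn units [-0.002 -0.001  0.013] F [-0.7 -0.5 -1.2] gw 0.248 gf 59.6
```

View pics/w8.png

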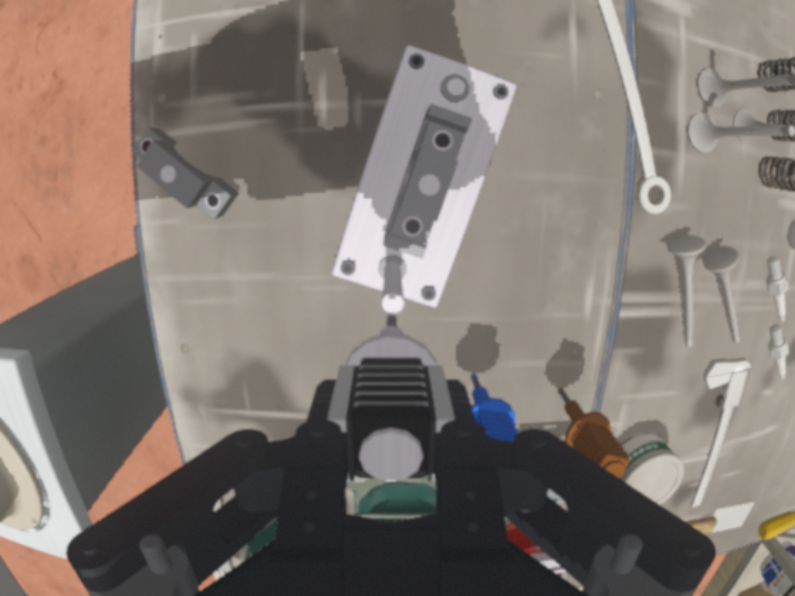

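The picture shows the ball over the post top at (392,302) and the cap still seated. Pressing 4 mm.

>>> servo_tool([
  [1,[0,0,0.008],[0,0,0]],
  [1,[0,0,0.006],[0,0,0]],
  [1,[0,0,0.003],[0,0,0]],
  [1,[0,0,0.003],[0,0,0]],
  [1,[0,0,0.0025],[0,0,0]],
  [1,[0,0,0],[0,0,0]],
  [1,[0,0,0],[0,0,0]],
  [1,[0,0,0],[0,0,0]],
  [1,[0,0,0],[0,0,0]],
])

```text
time_s: 16.5
eef_pos: [542.3, 255.1, 162.4]
ee_rot: [0.0, 0.706, 0.708, 0.0]
force: [-0.6, -0.2, 0.8]
grip_width: 0.252
grip_force: 60.1
```

Run:
```python
from h import *
go(542.1,255,161.7,0)
capture("wrist"); go(674.7,57.7,216,0)
```

```text
t 16.5 pos [542.3 255.1 162.4] yang 0.1 tooldelta mm [-0.1 -0.2  0.7] turn units [ 0.006 -0.002  0.017] F [-0.6 -0.2  0.8] gw 0.252 gf 60.1
t 16.55 pos [542.3 255.1 162.3] yang 0.11 tooldelta mm [-197.6  132.1  -53.6] turn units [ 0.005 -0.002  0.018] F [-0.6 -0.   0.6] gw 0.248 gf 60.1
```

>>> servo_tool([
  [1,[0,0,-0.01],[0,0,0]],
  [1,[0,0,-0.025],[0,0,0]],
  [1,[0,0,-0.025],[0,0,0]],
  [1,[-0.02,0.013,0],[0,0,0]],
  [1,[-0.03,0.02,0],[0,0,0]],
  [1,[-0.033,0.022,0],[0,0,0]],
  [1,[-0.033,0.022,0],[0,0,0]],
  [1,[-0.033,0.022,0],[0,0,0]],
  [1,[-0.03,0.02,0],[0,0,0]],
  [1,[-0.018,0.013,0],[0,0,0]],
])

```text
time_s: 17.38
eef_pos: [676.0, 54.4, 222.4]
ee_rot: [0.001, 0.707, 0.707, -0.0]
force: [-0.5, 0.1, -1.8]
grip_width: 0.246
grip_force: 59.6
```

>>> servo_tool([
  [1,[0,0,0],[0,0,0]],
  [1,[0,0,0],[0,0,0]],
])

```text
time_s: 17.55
eef_pos: [674.9, 57.0, 222.0]
ee_rot: [-0.0, 0.707, 0.707, -0.0]
force: [-0.5, 0.3, -1.4]
grip_width: 0.247
grip_force: 59.8
```

Run:
```python
from h import *
go(674.6,57.7,216,0)
```

```text
t 17.55 pos [674.9  57.  222. ] yang -0.01 tooldelta mm [ 0.7 -0.3  6. ] turn units [-0.002  0.001 -0.001] F [-0.5  0.3 -1.4] gw 0.247 gf 59.8
```

>>> servo_tool([
  [1,[0.0007,-0.0003,0],[0,0,0]],
  [1,[0,0,0.025],[0,0,0]],
  [1,[0,0,0.025],[0,0,0]],
  [1,[0,0,0.025],[0,0,0]],
  [1,[0,0,0.02],[0,0,0]],
  [1,[0,0,0.007],[0,0,0]],
  [1,[0,0,0],[0,0,0]],
  [1,[0,0,0],[0,0,0]],
])

```text
time_s: 18.22
eef_pos: [674.5, 59.6, 121.5]
ee_rot: [0.001, 0.706, 0.708, 0.0]
force: [0.4, -0.4, -1.6]
grip_width: 0.252
grip_force: 59.6
```

Run:
```python
from h import *
go(674.6,57.7,110.7,0)
```

```text
t 18.22 pos [674.5  59.6 121.5] yang 0.16 tooldelta mm [-1.9  0.  10.8] turn units [0.015 0.002 0.027] F [ 0.4 -0.4 -1.6] gw 0.252 gf 59.6
```

>>> servo_tool([
  [1,[-0.0019,0,0],[0,0,0]],
  [1,[0,0,0.004],[0,0,0]],
  [1,[0,0,0.003],[0,0,0]],
  [1,[0,0,0.002],[0,0,0]],
  [1,[0,0,0.001],[0,0,0]],
  [1,[0,0,0],[0,0,0]],
  [1,[0,0,0],[0,0,0]],
])

```text
time_s: 18.8
eef_pos: [674.3, 57.0, 110.7]
ee_rot: [0.0, 0.706, 0.708, 0.0]
force: [-2.5, -0.5, 4.4]
grip_width: 0.253
grip_force: 60.4
```

Run:
```python
from h import *
go(674.6,57.7,110.7,0)
```

```text
t 18.8 pos [674.3  57.  110.7] yang 0.11 tooldelta mm [0.7 0.3 0. ] turn units [0.003 0.001 0.018] F [-2.5 -0.5  4.4] gw 0.253 gf 60.4
```

Collar is resting on the fork (4.4 N) at the original height, so I'm releasing and rising.

>>> servo_tool([
  [0.35,[0,0,0],[0,0,0]],
  [0.2,[0,0,0],[0,0,0]],
  [0,[0,0,0],[0,0,0]],
  [0,[0,0,0],[0,0,0]],
  [0,[0,0,-0.015],[0,0,0]],
  [0,[0,0,-0.025],[0,0,0]],
  [0,[0,0,-0.025],[0,0,0]],
  [0,[0,0,-0.025],[0,0,0]],
  [0,[0,0,0],[0,0,0]],
  [0,[0,0,0],[0,0,0]],
])

```text
time_s: 19.63
eef_pos: [674.8, 57.0, 201.3]
ee_rot: [0.001, 0.706, 0.708, 0.001]
force: [0.0, -0.7, -1.7]
grip_width: 0.503
grip_force: 0.0
```

Run:
```python
from h import *
w,px=wcloud("w9")
for lo,hi in((143,149),(148.5,154),(125,154)): blob(w,675,58,22,lo,hi)
c=capture("top"); W=cloud(c)
blob(W,678,-37,60,20,250);blob(W,784,61,45,20,100);blob(W,393,328,50,8,60);blob(W,562,317.5,40,55,80)
go(674.6,57.7,200,0)
```

```text
528 c [673.2  57. ] size [21.9 22.4] ang 0.3 z [144.9 147.1 148.3] mean [673.4  59.9]
559 c [673.6  57.1] size [19.2 17.3] ang 1.4 z [149.2 150.4 151.5] mean [673.3  57.3]
1349 c [673.2  57.2] size [22.6 22.4] ang 89.9 z [129.7 147.6 151.2] mean [673.3  60.4]
411 c [693.9 -39.7] size [60.9 48.5] ang 76.7 z [ 39.4  72.2 107.5] mean [687.5 -35. ]
69 c [780.8  89.8] size [50.6 11.9] ang 9.7 z [25.3 39.7 43.3] mean [780.   90.3]
390 c [392.4 328.5] size [22.  84.3] ang 49.4 z [16.4 33.6 38.5] mean [393.8 327.1]
329 c [562.7 317.4] size [69.7 22. ] ang 71.5 z [56.9 68.  74.6] mean [562.2 316.7]
t 19.73 pos [673.9  57.1 198.8] yang 0.11 tooldelta mm [ 0.6  0.7 -1.2] turn units [-0.017 -0.002  0.018] F [-0.9  0.  -0.1] gw 0.496 gf 0.0
```

```bash
python3 -c "
from rig import *
print(finish_job())"
```

```text
the job is handed in; nothing more can be done
None
```

The job is handed in, with no verdict returned. The right cap is seated flush in the saddle. The low pad, crown and post were each touched at an estimated 2–3 N. The probe hangs upright, back in its stand about 1 mm from where it started. The other cap has not moved, but in the last check the can and tin were partly hidden by the arm and the spring was not measured.

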